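Lock the microscope traverse by feeling for the index notch

ROBOT

A 6-joint arm with a two-finger parallel gripper is mounted at the origin on the work surface. World frame = base frame: x ahead of the robot, y to its left, z up, the work surface at z = 0. Lengths are in m, angles in rad, forces in N, time in s.
With the tool pointing down it reaches from about 0.35 to 0.775 m from the base axis. Payload 5.5 kg.
Tool frame: the origin (TCP) lies at the very end of the fingers, on their centre line; the grasp point (between the pads) lies env.hold_point_z behind it (env.hold_point_z is the distance from the TCP to the grasp point, in m); z points along the fingers, y is the line along which they close (so a half turn about z gives the same grasp; the last joint's range is limited). The gripper opens to 85 mm and grips with 20 to 120 N. Pads are 22 mm wide; open, the fingers measure 114 mm over their backs; the gripper's body (76 mm by 85 mm) begins 54 mm behind the grasp point. The pads swing forward as they close: fully open they stand 13 mm farther back than shut.
Start: joints at [1.016, 0.313, 0.046, 1.304, 0, 1.431], TCP at [0.232, 0.526, 0.196] pointing down, gripper open.
Joint ranges: [-2.76, 2.76], [-0.86, 1.69], [-1.03, 1.26], [-2.2, 2.34], [-1.47, 1.5], [-3.14, 3.14]. Speed limits (rad/s): [2.57, 2.57, 3.14, 3.14, 3.14, 3.14].

INTERFACE

Orientations are given as a unit quaternion [w, x, y, z].
In Python, from workcell import env gives the robot as it stands.
- The arm moves only by the tool carry_out, never from a script. Its argument "steps" is a list of rows, each a list of 3 entries, a list of its own where there are three numbers: the turn, a rotation vector about the tool's x, y, z in degrees, then the shift along the tool's x, y, z in cm, then the closure in counts, from 0 (fully open) to 255 (shut). A call has exactly 8 rows; each row is the pose to reach, as a shift and turn from the pose commanded when the call began, along the tool's axes at that moment; what a row does not reach only later rows make up. A row lasts 1/8 s, in which the tool goes at most 62.5 mm and 10.7 degrees, less where a joint would pass 70% of its speed; a pose out of reach is approached as far as the arm can. A call with a gripper value outside its range is refused whole. The fingers move at their own pace and stop on an object; "force" is the grip in N (left out, the last holds). Time passes only in rows, so rows that repeat a pose let the fingers close, or fill a call up. It gives the time, the measured TCP pose, the force, the opening and the grip force at its end, in the units of the state.
- env.get_state(): the state, without advancing time (a new reading comes with each control period).
- env.read_camera(name): name is "side" or "top" or "wrist"; returns (picture, depth): 420x560x3 uint8, red, green, blue; 420x560 float32, m along the optical axis (not along the pixel's ray), 0 where there is no reading.
- env.get_calibration(name): a dict with "fx", "fy", "cx", "cy" (pixels), "D" ([k1, k2, p1, p2, k3] as OpenCV has them; the pictures are not rectified), "origin" and "orientation" of the camera in the world. Camera axes: x right, y up, looking along -z (the intrinsics and any distortion apply to the point x, -y, -z); pixel columns grow to the right and rows downward; lengths in m; the calibration is good to about 2 mm. A picture is of the moment at which its call begins: read the wrist's pose just before it. get_calibration takes no time and is no camera call; for the wrist camera it gives the pose at the moment of the call.
- env.hand_in(): hands the job in; it is judged then, once.
The state is a dict: "clock": time; "joint_pos": joint angles; "qvel": joint speeds; "tau": joint torques, N m; "tcp_pos": TCP position; "orientation": TCP orientation; "wrist_force": force on the tool from outside, world axes, zero at the start; "ft_torque": the same for the moment, N m; "finger_gap": finger opening in m; "grip_force": force on a finger pad.
Only numpy, scipy, OpenCV 4.12 (cv2) and the standard library are available. Lean on these libraries where they do the work, as an engineer would, in place of code of your own. Each camera call takes 0.05 s, during which the arm holds its last target. There are 200 camera calls.

TASK

Lock the microscope's traverse unit for transport: take the locking pin out of its holder, put its foot down into the wide mouth of the keyhole slot in the unit's cover, and slide it along the slot, pressed lightly on the sprung rail inside, until it drops into the hidden index notch; stop there. Leave the pin standing in the notch, upright and let go, with its flange flush on the cover. Be gentle: keep the pin upright in the slot, never forcing it over (a tilt beyond 8 degrees or a push of over 25 N damages the rail), and leave the other things on the bench where they are.

Things in the scene. Friction and masses are not known exactly. Their poses are not given: they have to be found in the camera images.
- pin: steel locking pin, 0.1 kg, upright, 85 mm tall; origin at the centre of its underside, z up along it. From the bottom: round foot 24 mm across, 0 to 7 mm (lower rim bevelled 1.5 mm); shank 8 mm across, 7 to 29 mm; round flange 36 mm across, 29 to 33 mm; square grip 16 x 16 mm (sides along its x and y), 33 to 85 mm. It starts in the holder
- holder: grey block 60 x 60 x 26 mm fixed on the bench, origin under its centre; the pin stands loosely in its central round hole, 27 mm wide, 22 mm deep: the pin's underside is 4 mm above the bench
- unit: traverse unit: white low case fixed on the bench, 110 mm (its x) by 280 mm (its y) by 46 mm high, origin under its centre. Its 6 mm thick cover has a keyhole slot along the unit's y at x = 0: a wide mouth at y = -55 mm, then a slit 12 mm wide that ends at y = +68 mm. The pin's foot passes only through the mouth; in the slit the shank has 2 mm play each side
- mouth (a point): centre of the mouth of the keyhole slot, 34 x 34 mm, at the level of the cover's top (46 mm above the bench); axes as the unit's. Between mouth and slit, bevelled corners (y = -46 to -31 mm in the unit) lead the shank in
- slit_end (a point): closed far end of the slit, on its centre line, level with the cover's top; the slot runs from the mouth to here along the unit's +y
- rail (a point): point on the slot's centre line at unit y = 0, on the dark sprung rail under the cover, 19 mm below the cover's top; axes as the unit's. The foot rides on this rail, all along the slot, the flange then 10 mm above the cover. The rail yields straight down, at most 5 mm: it starts at about 2 N and takes about 6 N when fully down
- notch_floor (a point): point on the centre line at unit y = 0, 31 mm below the cover's top, the depth of the notch's floor. The one notch crosses the rail, hidden under the cover beside the slit: square-edged, 28 mm long along the slit (the foot has 2 mm play each way), centred anywhere from y = -15 to +50 mm in the unit. In it, the pin sinks until its flange rests on the cover, underside 29 mm below the cover's top
- slide_box: bystander: white closed slide box 85 x 60 x 32 mm, origin under its centre
- oil: bystander: small amber bottle, 28 mm across, 60 mm tall, origin under its centre
- objective: bystander: steel microscope objective standing upright, 33 mm across, 48 mm tall, origin under its centre
- remote: bystander: black remote control 45 x 130 x 18 mm, long along its y, origin under its centre
- driver: bystander: screwdriver lying along its x axis
- dish: bystander: shallow white dish, 60 mm across, 14 mm tall, origin under its centre
- cap: bystander: flat black lens cap, 26 mm across, 9 mm tall, lying on the traverse unit's cover beyond the closed end of the slot (about 118 mm along unit +y from its centre)
Mind the look-alikes: they are no part of the job. What is shaped like the pin but yellow is not meant.

How it is judged:
On the way, in this order (a step that is already met when the one before it is completed fails the run):
1. the pin's foot is down through the mouth of the keyhole slot, under the cover (z of pin in the frame of unit between 0.019 and 0.032 m and x of pin in the frame of unit between -0.008 and 0.008 m and y of pin in the frame of unit between -0.068 and -0.042 m), for 0.1 s.
2. the foot rides on the rail, pressed on it, with the shank in the narrow slit (z of pin in the frame of unit between 0.0198 and 0.032 m and y of pin in the frame of unit above -0.036 m and x of pin in the frame of unit between -0.004 and 0.004 m and contact force between pin and unit above 0.5 N), for 0.2 s.
3. the foot has dropped into the index notch (flange within 2 mm of the cover) (z of pin in the frame of unit below 0.019 m and y of pin in the frame of unit between -0.03 and 0.065 m and x of pin in the frame of unit between -0.004 and 0.004 m), for 0.2 s.
At the end, for the whole second after the job is handed in: the pin stands let go and still in the notch: flange within 2 mm of the cover, pin upright within 5 degrees, shank in the narrow slit (within 4 mm of its centre line) (all of step 3 and z of pin in the frame of unit above 0.013 m and angle between pin's own z axis and vertical below 0.09 rad and linear speed of pin below 0.02 m/s and contact force between the fingers and pin below 0.1 N); the robot touches nothing.
It fails at once if the pin is pushed against the traverse unit with more than 25 N (contact force between pin and unit above 25 N).
It fails at once if a robot part pushes on the traverse unit with more than 25 N (contact force between the arm and unit above 25 N).
It fails at once if the pin is tilted more than 8 degrees while its foot is under the cover (angle between pin's own z axis and vertical above 0.14 rad and z of pin in the frame of unit below 0.033 m and x of pin in the frame of unit between -0.02 and 0.02 m and y of pin in the frame of unit between -0.09 and 0.09 m).
It fails at once if a bystander is moved by more than 20 mm (distance of any of slide_box, oil, objective, remote, driver, dish, cap from where it was at the start of the episode above 0.02 m).
It also fails if it takes over 58 s, if anything falls off the work surface, if the arm or the gripper's body presses on something with over 40 N, if the wrist force passes 120 N, or if a joint passes its speed limit or range.

## Working session

There is one attempt and no reset: what is moved stays moved. The work goes in short steps, Python scripts to look and compute and a tool call to move; the robot and the scene stay as the last step left them, time stands still between calls to the robot, and variables do not carry over. Pictures are saved under pics/ and viewed, at most 10 in all, crops included, and the job is handed in when it is done.

Besides the shell and the picture viewer there is one more tool, called after "Emit:" in YAML: its name, and indented under it one key for each argument. carry_out: Moves the arm, as the interface text tells. Its arguments: {"type":"object","properties":{"steps":{"type":"array","items":{"type":"array"}},"force":{"type":"number"}},"required":["steps"]}

```bash
mkdir -p pics
cat > h.py <<'E'
import numpy as np,cv2
from scipy.spatial.transform import Rotation as R
from workcell import env
def q2R(q): return R.from_quat([q[1],q[2],q[3],q[0]])
def ray(c,px):
    K=np.array([[c['fx'],0,c['cx']],[0,c['fy'],c['cy']],[0,0,1]])
    u=cv2.undistortPoints(np.array(px,float).reshape(-1,1,2),K,np.array(c['D'],float)).reshape(-1,2)
    d=np.c_[u[:,0],-u[:,1],-np.ones(len(u))]
    return q2R(c['orientation']).apply(d)
def onplane(c,px,z):
    d=ray(c,px);o=np.array(c['origin']);return o+d*((z-o[2])/d[:,2])[:,None]
def bydepth(c,px,dep):
    return np.array(c['origin'])+ray(c,px)*np.array(dep)[:,None]
def save(n,f):
    im,d=env.read_camera(n);cv2.imwrite('pics/'+f+'.png',im[:,:,::-1]);np.save('pics/'+f+'.npy',d);return im,d
E
python3 - <<'E'
from h import *
save('top','top1');save('side','side1')
for n in('top','side','wrist'):print(n,env.get_calibration(n))
print(env.get_state(),env.hold_point_z)
E
```

```text
top {'fx': 532.8880084577062, 'fy': 532.8880084577062, 'cx': 275.11606871834084, 'cy': 205.73670318457818, 'D': array([0.02378562, 0.        , 0.        , 0.        , 0.        ]), 'origin': array([ 0.51297174, -0.05979693,  1.33447849]), 'orientation': array([ 0.70920115,  0.01648951, -0.01491063, -0.70465558])}
side {'fx': 512.1460506468969, 'fy': 512.1460506468969, 'cx': 284.954281680922, 'cy': 207.12241263602485, 'D': array([-0.18320209,  0.        ,  0.        ,  0.        ,  0.        ]), 'origin': array([ 0.29501433, -0.79782591,  0.83845586]), 'orientation': array([ 0.9059368 ,  0.38109889, -0.07094661, -0.17031951])}
wrist {'fx': 347.0958126232899, 'fy': 347.0958126232899, 'cx': 279.3806499896184, 'cy': 210.57451852250924, 'D': array([-0.02350872,  0.        ,  0.        ,  0.        ,  0.        ]), 'origin': array([0.16846028, 0.55373125, 0.37349792]), 'orientation': array([ 0.8294341 , -0.11635221, -0.07501398,  0.54117847])}
{'clock': 0.1, 'joint_pos': array([ 1.01641014e+00,  3.13965032e-01,  4.50968815e-02,  1.30363522e+00,
       -3.99368152e-05,  1.43115344e+00]), 'qvel': array([-0.00021113, -0.00241983,  0.00267168,  0.00113257, -0.00012648,
       -0.00113406]), 'tau': array([ 3.01622087e-03, -4.81724489e+01,  2.99243528e+01,  1.27001156e-02,
       -1.00645811e-04,  2.79881812e-05]), 'tcp_pos': array([0.23146109, 0.52577696, 0.19507727]), 'orientation': array([-2.71496929e-04,  2.05888484e-01,  9.78575088e-01, -8.09434360e-04]), 'wrist_force': array([-0.31851753, -0.15132782, -0.10068113]), 'ft_torque': array([-0.02262989, -0.00794356,  0.00889296]), 'grip_force': 0.0, 'finger_gap': 0.08555557734118968} 0.0187
```

View pics/top1.png

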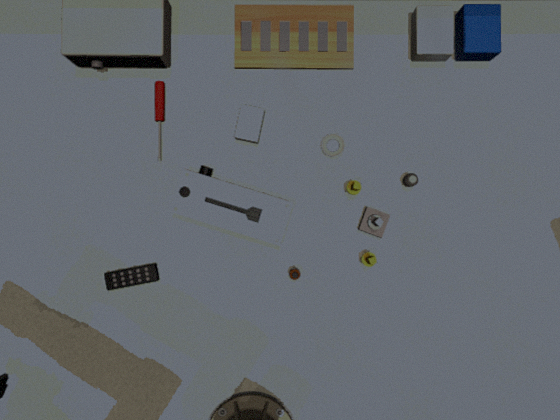

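View pics/side1.png

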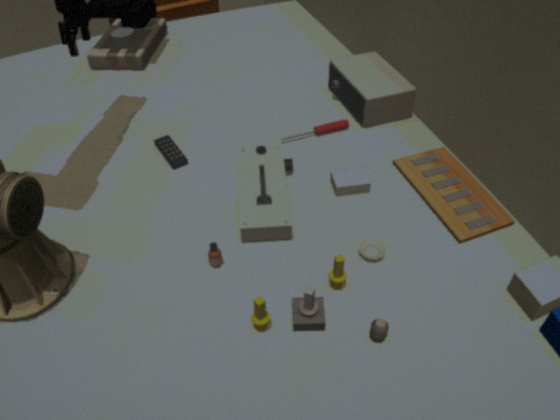

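The top view shows the pin in its holder near (374,222), yellow decoys at (354,187) and (369,259), the mouth near (254,214) and the slit's end near (206,200). The side view agrees: holder (309,312), mouth (264,199).

Run:
```python
from h import *
im=cv2.imread('pics/top1.png');d=np.load('pics/top1.npy');c=env.get_calibration('top')
def rect(mask,x0,y0,x1,y1,z,nm):
    m=np.zeros_like(mask);m[y0:y1,x0:x1]=mask[y0:y1,x0:x1]
    cs,_=cv2.findContours(m,0,2);k=max(cs,key=cv2.contourArea)
    b=cv2.boxPoints(cv2.minAreaRect(k));w=onplane(c,b,z)[:,:2]
    e=w[1]-w[0],w[2]-w[1];print(nm,'ctr',w.mean(0).round(4),[ (np.linalg.norm(v).round(4),np.degrees(np.arctan2(v[1],v[0])).round(1)) for v in e]);return k
g=im.max(2)
k=rect((g<75).astype(np.uint8)*255,198,190,270,225,.046,'slot')
pts=onplane(c,k.reshape(-1,2),.046)[:,:2];print('slot px hull',pts[np.argmax(pts[:,1])],pts[np.argmin(pts[:,1])],'n',len(pts))
hs=cv2.cvtColor(im,cv2.COLOR_BGR2HSV)
print(im[230,366],im[211,380],im[250,330],d[230,366],d[222,374],im[218,377])
dd=d.copy();
P=bydepth(c,np.stack(np.meshgrid(np.arange(560),np.arange(420)),-1).reshape(-1,2),d.reshape(-1)).reshape(420,560,3)
z=P[...,2]
rect(((z>.015)&(z<.033)).astype(np.uint8)*255,350,200,398,245,.026,'holder z')
rect(((z>.036)&(z<.056)).astype(np.uint8)*255,160,150,310,270,.046,'unit z')
m=(z>.07)&(z<.1);m[:,:355]=0;m[:,395:]=0;m[:205]=0;m[240:]=0
print('pin top',P[m].mean(0),m.sum())
a=cv2.resize(im[180:270,330:430],None,fx=4,fy=4);b=cv2.resize(im[150:260,165:305],None,fx=4,fy=4)
o=np.zeros((440,400+560,3),np.uint8);o[:360,:400]=a;o[:440,400:]=b
cv2.imwrite('pics/crop1.png',cv2.convertScaleAbs(cv2.resize(o,None,fx=.83,fy=.83),alpha=1.6))
```

```text
slot ctr [0.5647 0.0474] [(np.float64(0.0326), np.float64(-15.2)), (np.float64(0.1378), np.float64(-105.6))]
slot px hull [0.58546525 0.11314308] [ 0.55967826 -0.02264684] n 81
[88 89 98] [93 93 93] [119 111 104] 1.306276 1.2616965 [45 44 47]
holder z ctr [ 0.534  -0.2995] [(np.float64(0.0604), np.float64(-20.5)), (np.float64(0.0617), np.float64(-110.3))]
unit z ctr [0.5768 0.0453] [(np.float64(0.13), np.float64(-16.5)), (np.float64(0.2805), np.float64(-107.0))]
pin top [ 0.53372086 -0.29924729  0.0860536 ] 57
```

View pics/crop1.png

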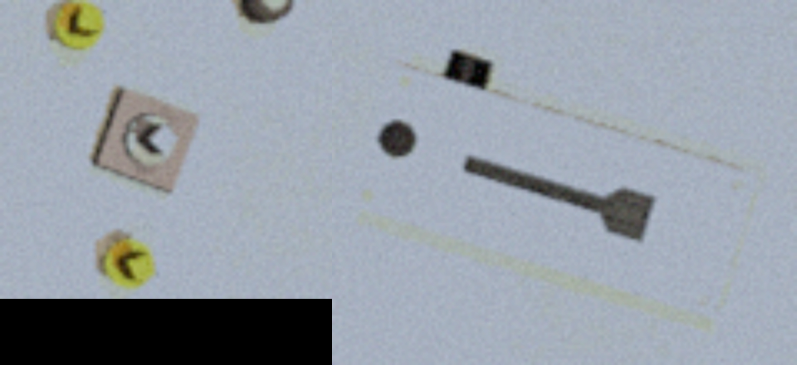

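The crop shows the slot clearly (mouth at right, slit toward the left) and the pin in the pink-grey holder. I go above the pin for a wrist view.

Emit:
carry_out:
  steps:
    - [[0,0,0],[-3.8,-4,0],80]
    - [[0,0,0],[-7.6,-7.9,0],80]
    - [[0,0,0],[-11.4,-11.9,0],80]
    - [[0,0,0],[-15.3,-15.9,0],80]
    - [[0,0,0],[-19.1,-19.8,0],80]
    - [[0,0,0],[-22.9,-23.8,0],80]
    - [[0,0,0],[-26.7,-27.8,0],80]
    - [[0,0,0],[-30.5,-31.7,0],80]

```text
clock: 1.1
tcp_pos: [0.3832, 0.1115, 0.1958]
orientation: [0.0, 0.206, 0.979, 0.0]
wrist_force: [0.5, -0.4, -0.3]
finger_gap: 0.0586
grip_force: 0.0
```

Emit:
carry_out:
  steps:
    - [[0,0,0],[-3.8,-4,0],80]
    - [[0,0,0],[-7.6,-7.9,0],80]
    - [[0,0,0],[-11.4,-11.9,0],80]
    - [[0,0,0],[-15.3,-15.9,0],80]
    - [[0,0,0],[-19.1,-19.8,0],80]
    - [[0,0,0],[-22.9,-23.8,0],80]
    - [[0,0,0],[-26.7,-27.8,0],80]
    - [[0,0,0],[-30.4,-31.7,0],80]

```text
clock: 2.1
tcp_pos: [0.5338, -0.3011, 0.1953]
orientation: [-0.0, 0.206, 0.979, 0.0]
wrist_force: [1.0, 0.5, -0.1]
finger_gap: 0.0584
grip_force: 0.0
```

Run:
```python
from h import *
im,d=save('wrist','w1');c=env.get_calibration('wrist');s=env.get_state()
print(s['clock'],s['tcp_pos'],s['orientation'],s['finger_gap'],s['joint_pos'].round(2))
```

```text
2.15 [ 0.53560837 -0.30772815  0.19379035] [ 7.06595419e-04  2.08020952e-01  9.78122877e-01 -1.55594601e-03] 0.058222806916556076 [-0.65  0.4   0.16  1.33 -0.   -0.23]
```

View pics/w1.png

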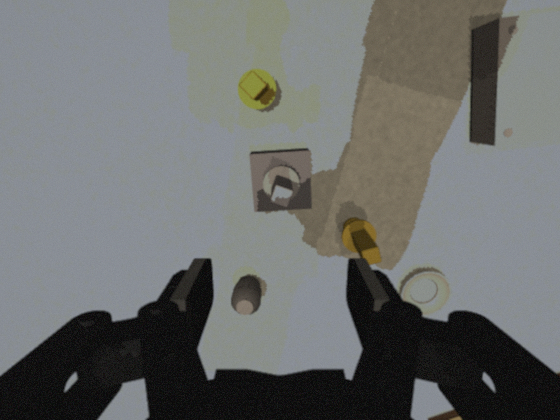

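Wrist view: the holder near (281,180), pin grip top about (283,188), yellow decoys at (258,88) and (362,240), with fingers at the bottom. Zooming in on a settled picture.

Run:
```python
from h import *
for i in range(3): env.read_camera('wrist')
s=env.get_state();c=env.get_calibration('wrist');im,d=save('wrist','w2')
print(s['clock'],s['tcp_pos'],s['orientation'])
P=bydepth(c,np.stack(np.meshgrid(np.arange(560),np.arange(420)),-1).reshape(-1,2),d.reshape(-1)).reshape(420,560,3)
z=P[...,2]
def rect(lo,hi,zz,nm):
    m=((z>lo)&(z<hi)).astype(np.uint8)*255;m[:,:240]=0;m[:,325:]=0;m[:130]=0;m[220:]=0
    cs,_=cv2.findContours(m,0,1);k=max(cs,key=cv2.contourArea)
    w=onplane(c,k.reshape(-1,2),zz)[:,:2].astype(np.float32)
    (cx,cy),(a,b),_a=r=cv2.minAreaRect(w*1000);bx=cv2.boxPoints(r);v=bx[1]-bx[0]
    print(nm,cx,cy,a,b,np.degrees(np.arctan2(v[1],v[0]))%90,'px',k.reshape(-1,2).mean(0),'medz',np.median(z[m>0]))
rect(.08,.1,.089,'grip');rect(.015,.03,.026,'holder')
a=im[140:230,230:335]
cv2.imwrite('pics/w2c.png',cv2.convertScaleAbs(cv2.resize(a[:,:,::-1],None,fx=6,fy=6,interpolation=2),alpha=1.5))
```

```text
2.3 [ 0.53302482 -0.29986134  0.19446483] [-1.14619807e-03  2.06708597e-01  9.78401617e-01  7.19394021e-04]
grip 532.8792114257812 -298.9432067871094 16.292680740356445 17.403072357177734 47.071976 px [280.04411765 196.75      ] medz 0.08901055050345996
holder 533.2672729492188 -299.17901611328125 60.01197052001953 61.383323669433594 69.975464 px [279.97826087 181.67391304] medz 0.026212460446969066
```

View pics/w2c.png

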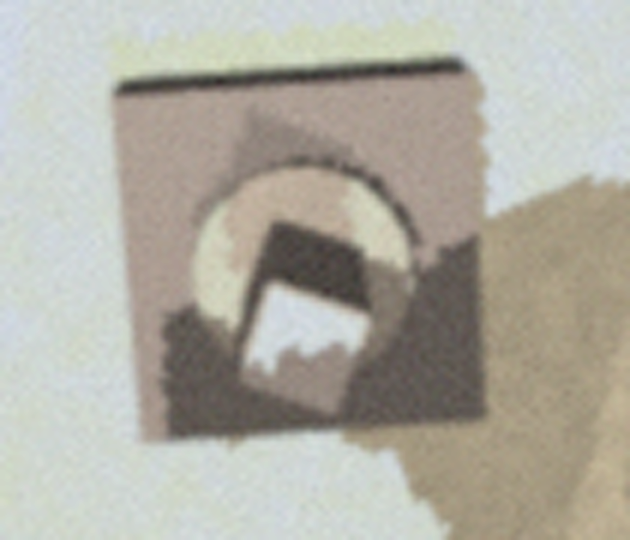

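Pin at (0.533, -0.299), sides at 47°, holder at 70°. Turning 19° and going down to grasp.

Emit:
carry_out:
  steps:
    - [[0,0,9.4],[0,0,3],80]
    - [[0,0,18.7],[0,0.1,6],80]
    - [[0,0,18.7],[0,0.1,9],80]
    - [[0,0,18.7],[0,0.1,12],80]
    - [[0,0,18.7],[0,0.1,14.4],80]
    - [[0,0,18.7],[0,0.1,14.4],80]
    - [[0,0,18.7],[0,0.1,14.4],255]
    - [[0,0,18.7],[0,0.1,14.4],255]
  force: 50

```text
clock: 3.35
tcp_pos: [0.535, -0.2988, 0.0536]
orientation: [0.001, 0.362, 0.932, -0.0]
wrist_force: [-0.5, -0.1, -0.2]
finger_gap: 0.0225
grip_force: 0.0
```

Emit:
carry_out:
  steps:
    - [[0,0,0],[0,0,0],255]
    - [[0,0,0],[0,0,0],255]
    - [[0,0,0],[0,0,0],255]
    - [[0,0,0],[0,0,-1],255]
    - [[0,0,0],[0,0,-3],255]
    - [[0,0,0],[0,0,-5],255]
    - [[0,0,0],[0,0,-7],255]
    - [[0,0,0],[0,0,-7],255]

```text
clock: 4.35
tcp_pos: [0.5353, -0.2993, 0.1242]
orientation: [0.002, 0.362, 0.932, -0.0]
wrist_force: [1.2, -0.2, -0.3]
finger_gap: 0.0001
grip_force: 0.0
```

Run:
```python
from h import *
for i in range(2): env.read_camera('wrist')
save('wrist','w3');save('side','side2');s=env.get_state()
print({k:np.round(v,4) for k,v in s.items()})
R0=q2R(s['orientation']).as_matrix();m=np.array([.5504,-.0037,.13])
print('to mouth, tool cm',R0.T@(m-s['tcp_pos'])*100, 'slot dir in tool',R0.T@[np.cos(np.radians(74.4)),np.sin(np.radians(74.4)),0])
a=cv2.imread('pics/w3.png');cv2.imwrite('pics/w3c.png',cv2.convertScaleAbs(np.hstack([a[200:420,150:410],cv2.resize(cv2.imread('pics/side2.png')[220:350,230:390],(270,220))]),alpha=1.5))
```

```text
{'clock': np.float64(4.55), 'joint_pos': array([-6.4090e-01,  4.1390e-01,  7.1000e-03,  1.1657e+00,  1.0000e-04,
        1.0030e-01]), 'qvel': array([ 0.0006,  0.0054, -0.0026,  0.0026, -0.0014,  0.0016]), 'tau': array([ 5.10000e-03, -5.33133e+01,  2.94024e+01, -7.10000e-03,
        6.00000e-04,  0.00000e+00]), 'tcp_pos': array([ 0.5334, -0.2981,  0.1209]), 'orientation': array([-8.000e-04,  3.622e-01,  9.321e-01,  3.000e-04]), 'wrist_force': array([-1.07  , -0.2373, -0.4813]), 'ft_torque': array([ 0.0323, -0.0055,  0.0237]), 'grip_force': np.float64(0.0), 'finger_gap': np.float64(0.0004)}
to mouth, tool cm [18.62433363 22.85899864 -0.88330135] slot dir in tool [4.51898998e-01 8.92068841e-01 6.91658908e-04]
```

View pics/w3c.png

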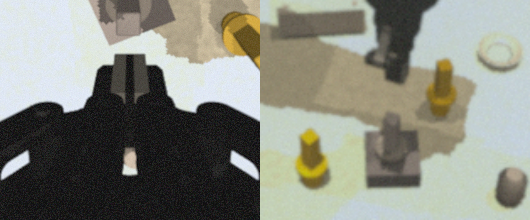

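Shut empty: the wrist picture shows the closed fingertips at about (280,255), and the pin still stands upright in the holder. I check where the fingertips really are against the cameras.

Run:
```python
from h import *
s=env.get_state();c=env.get_calibration('wrist')
def proj(c,p):
    q=q2R(c['orientation']).inv().apply(np.array(p)-c['origin']);q=q*[1,-1,-1]
    K=np.array([[c['fx'],0,c['cx']],[0,c['fy'],c['cy']],[0,0,1]])
    return cv2.projectPoints(q.reshape(1,3),np.zeros(3),np.zeros(3),K,np.array(c['D'],float))[0].ravel()
R0=q2R(s['orientation'])
print('tcp proj wrist',proj(c,s['tcp_pos']),'side',proj(env.get_calibration('side'),s['tcp_pos']))
print('cam in tool',R0.inv().apply(c['origin']-s['tcp_pos']))
d=np.load('pics/w3.npy')
for v in range(235,300,8): print(v,d[v,270],d[v,274],d[v,280],d[v,286], bydepth(c,[(286,v)],[d[v,286]])[0].round(3))
print('pin top now: ')
P=bydepth(c,np.stack(np.meshgrid(np.arange(560),np.arange(420)),-1).reshape(-1,2),d.reshape(-1)).reshape(420,560,3)
m=(abs(P[...,2]-.089)<.006)&(abs(P[...,0]-.533)<.05)&(abs(P[...,1]+.299)<.05);print(m.sum(),P[m].mean(0))
P=bydepth(env.get_calibration('side'),np.stack(np.meshgrid(np.arange(560),np.arange(420)),-1).reshape(-1,2),np.load('pics/side2.npy').reshape(-1))
for lo,hi in((.08,.092),(.118,.13),(.03,.08)):
    m=(P[:,2]>lo)&(P[:,2]<hi)&(abs(P[:,0]-.533)<.045)&(abs(P[:,1]+.299)<.045);print(lo,m.sum(),P[m].mean(0),P[m].min(0),P[m].max(0))
```

```text
tcp proj wrist [279.08087054 242.22175958] side [308.76838209 279.11976285]
cam in tool [ 0.06898209  0.00022069 -0.17839871]
235 0.22367604 0.22360642 0.22501938 0.2242603 [ 0.542 -0.3    0.088]
243 0.32031998 0.32099926 0.32006958 0.32024726 [ 0.573 -0.326 -0.001]
251 0.3227601 0.3224369 0.32324317 0.3214501 [ 0.578 -0.331  0.   ]
259 0.14518653 0.14298114 0.1427645 0.14308569 [ 0.528 -0.289  0.167]
267 0.13700724 0.13671944 0.13611013 0.1371084 [ 0.528 -0.289  0.174]
275 0.1303234 0.12960136 0.1307074 0.12963851 [ 0.528 -0.289  0.181]
283 0.12386532 0.0 0.124045745 0.12329823 [ 0.528 -0.289  0.188]
291 0.11744003 0.118278064 0.11905416 0.11816075 [ 0.528 -0.289  0.193]
299 0.11070345 0.117568165 0.11759943 0.11736951 [ 0.529 -0.291  0.195]
pin top now: 
625 [ 0.53241575 -0.29811372  0.08813128]
0.08 91 [ 0.53009245 -0.30033512  0.08845665] [ 0.52120893 -0.31057088  0.08031383] [ 0.54077288 -0.28822755  0.09197719]<stdin>:17: RuntimeWarning: Mean of empty slice.
  ret = um.true_divide(
Traceback (most recent call last):
ValueError: zero-size array to reduction operation minimum which has no identity
```

Run:
```python
from h import *
s=env.get_state()
R0=q2R(s['orientation']).inv()
g=np.stack(np.meshgrid(np.arange(560),np.arange(420)),-1).reshape(-1,2)
for n,f in(('side','side2'),('wrist','w3')):
    d=np.load(f'pics/{f}.npy').reshape(-1);P=bydepth(env.get_calibration(n),g,d)
    m=(d>0.05)&(P[:,2]>.1)&(P[:,2]<.24)&(np.linalg.norm(P[:,:2]-s['tcp_pos'][:2],axis=1)<.035)
    T=R0.apply(P[m]-s['tcp_pos'])*1000;T=T[np.argsort(-T[:,2])]
    print(n,len(T));print(T[:12:2].round(0),np.histogram(T[:,2],bins=range(-100,5,5))[0])
```

```text
side 285
[[ -7.  -7. -40.]
 [-10.  -7. -41.]
 [ 10.  -6. -42.]
 [-11.  -5. -43.]
 [ -8.  -5. -43.]
 [-11.  -1. -45.]] [10 19 29 13  4  3  6 18 25 26 21  9  2  0  0  0  0  0  0  0]
wrist 23651
[[ 10.   0. -39.]
 [ 10.  -6. -39.]
 [ 10.  -2. -40.]
 [ 10.  -2. -40.]
 [ 10.   6. -40.]
 [ 10.  -4. -40.]] [1710 4272 2449 1905  502  829  299  460  396  375  321  211   11    0
    0    0    0    0    0    0]
```

Both cameras put the true fingertips 40 mm above the reported TCP, so I was just over the pin. Corrected descent by 11 cm.

Emit:
carry_out:
  steps:
    - [[0,0,0],[0,0,0],80]
    - [[0,0,0],[0,0,0],80]
    - [[0,0,0],[0,0,1.5],80]
    - [[0,0,0],[0,0,4],80]
    - [[0,0,0],[0,0,6.5],80]
    - [[0,0,0],[0,0,9],80]
    - [[0,0,0],[0,0,11],80]
    - [[0,0,0],[0,0,11],80]

```text
clock: 5.55
tcp_pos: [0.5321, -0.297, 0.0091]
orientation: [-0.002, 0.362, 0.932, 0.001]
wrist_force: [-0.3, 0.0, 0.3]
finger_gap: 0.0586
grip_force: 0.0
```

Emit:
carry_out:
  steps:
    - [[0,0,0],[0,0,0],255]
    - [[0,0,0],[0,0,0],255]
    - [[0,0,0],[0,0,0],255]
    - [[0,0,0],[0,0,0],255]
    - [[0,0,0],[0,0,0],255]
    - [[0,0,0],[0,0,0],255]
    - [[0,0,0],[0,0,0],255]
    - [[0,0,0],[0,0,0],255]
  force: 50

```text
clock: 6.55
tcp_pos: [0.5347, -0.299, 0.0128]
orientation: [0.001, 0.362, 0.932, -0.0]
wrist_force: [-0.7, 0.4, 5.6]
finger_gap: 0.0156
grip_force: 51.1
```

Emit:
carry_out:
  steps:
    - [[0,0,0],[0,0,-0.5],255]
    - [[0,0,0],[0,0,-1.5],255]
    - [[0,0,0],[0,0,-3],255]
    - [[0,0,0],[0,0,-5],255]
    - [[0,0,0],[0,0,-7],255]
    - [[0,0,0],[0,0,-9],255]
    - [[0,0,0],[0,0,-9],255]
    - [[0,0,0],[0,0,-9],255]

```text
clock: 7.55
tcp_pos: [0.5337, -0.2982, 0.1016]
orientation: [-0.0, 0.362, 0.932, 0.0]
wrist_force: [-0.5, -0.2, -1.8]
finger_gap: 0.0151
grip_force: 50.4
```

Run:
```python
from h import *
g=[]
for i in range(4): env.read_camera('wrist');s=env.get_state();g.append(np.r_[s['tcp_pos'],s['wrist_force']])
g=np.mean(g,0);print(g.round(4),s['finger_gap'],s['orientation'])
save('side','side3')
R0=q2R(s['orientation']).as_matrix();m=np.array([.5504,-.0037,g[2]])
print('to mouth, tool cm',R0.T@(m-g[:3])*100)
# pin underside from side depth: lowest points near pin column
c=env.get_calibration('side');d=np.load('pics/side3.npy').reshape(-1)
P=bydepth(c,np.stack(np.meshgrid(np.arange(560),np.arange(420)),-1).reshape(-1,2),d)
m=(np.linalg.norm(P[:,:2]-g[:2],axis=1)<.022)&(P[:,2]>.035)&(P[:,2]<.2)
Q=P[m];print(np.histogram(Q[:,2],bins=np.arange(.03,.21,.01)))
```

```text
[ 0.5334 -0.298   0.1009 -0.2002 -0.0189 -0.9206] 0.015248019508406874 [-8.83230353e-04  3.62183991e-01  9.32106154e-01  3.06163641e-04]
to mouth, tool cm [18.61616872 22.85550298  0.03320301]
(array([  0,   0,   0,   0,   0,   0,  35,  43,   0, 163,   8,  40,  55,
        24,  10,  15,  13]), array([0.03, 0.04, 0.05, 0.06, 0.07, 0.08, 0.09, 0.1 , 0.11, 0.12, 0.13,
       0.14, 0.15, 0.16, 0.17, 0.18, 0.19, 0.2 ]))
```

Pin lifted (flange seen at 0.12–0.13 m, as expected). Move to 8 cm short of the mouth for a closer look with the wrist camera.

Emit:
carry_out:
  steps:
    - [[0,0,0],[1.5,3.3,0],255]
    - [[0,0,0],[3,6.5,0],255]
    - [[0,0,0],[4.5,9.8,0],255]
    - [[0,0,0],[6.1,13.1,0],255]
    - [[0,0,0],[7.6,16.4,0],255]
    - [[0,0,0],[9.1,19.6,0],255]
    - [[0,0,0],[10.6,22.9,0],255]
    - [[0,0,0],[10.6,22.9,0],255]

```text
clock: 8.8
tcp_pos: [0.6106, -0.0555, 0.1014]
orientation: [-0.0, 0.36, 0.933, 0.0]
wrist_force: [-0.4, 0.1, -0.2]
finger_gap: 0.0151
grip_force: 50.5
```

Run:
```python
from h import *
g=[]
for i in range(4): env.read_camera('wrist');s=env.get_state();g.append(np.r_[s['tcp_pos'],s['wrist_force']])
g=np.mean(g[1:],0);print(s['clock'],g.round(4),s['finger_gap'],s['orientation'])
save('wrist','w4')
```

```text
9.0 [ 0.6101 -0.0583  0.1015  0.2589  0.1    -0.9506] 0.015303468843238579 [-2.57145883e-04  3.62544786e-01  9.31966305e-01 -1.35724550e-04]
```

View pics/w4.png

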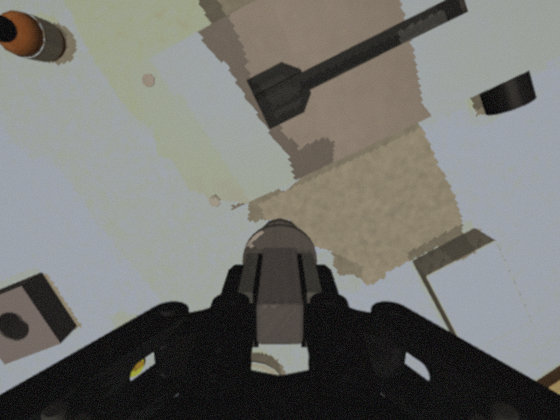

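The wrist view shows the mouth at about (282,95), its outer edge from (250,82) to (270,127), the slit running to (465,5), and the held pin's flange arc at (280,228).

Run:
```python
from h import *
c=env.get_calibration('wrist');s=env.get_state()
im=cv2.imread('pics/w4.png');d=np.load('pics/w4.npy')
m=(im.max(2)<75).astype(np.uint8)*255;m[140:]=0;m[:,:235]=0;m[:,472:]=0
n,l,st,_=cv2.connectedComponentsWithStats(m);i=1+np.argmax(st[1:,4]);print(st[i])
v,u=np.nonzero(l==i)
W=onplane(c,np.c_[u,v],.046)[:,:2]
O=np.array([.5504,-.0037])
a=np.radians(74.4)
for it in range(3):
    e=np.array([np.cos(a),np.sin(a)]);nrm=np.array([e[1],-e[0]])
    t=(W-O)@e;x=(W-O)@nrm
    b=[(q,(x[(abs(t-q)<.002)].min()+x[abs(t-q)<.002].max())/2,np.ptp(x[abs(t-q)<.002])) for q in np.arange(.03,.115,.005) if (abs(t-q)<.002).sum()>5]
    b=np.array(b);p=np.polyfit(b[:,0],b[:,1],1);a-=np.arctan(p[0])
print('angle',np.degrees(a),'offset',p,b.round(4)[::4])
k=abs(x)<.012; tmin=np.percentile(t[k&(t<0)],1);print('mouth outer t',t[t<0].min(),tmin,'end',t.max())
mm=(abs(t)<.008);print('mouth x range',x[mm].min(),x[mm].max())
# flange: points near z of flange
P=bydepth(c,np.stack(np.meshgrid(np.arange(560),np.arange(420)),-1).reshape(-1,2),d.reshape(-1))
z0=.105
T=q2R(s['orientation']).inv().apply(P-s['tcp_pos'])*1000
k=(np.abs(T[:,0])<25)&(np.abs(T[:,1])<22)&(P[:,2]>.08)&(P[:,2]<.2)
h,ed=np.histogram(P[k,2],bins=np.arange(.08,.2,.004));print(np.c_[ed[:-1],h][h>20])
f=k&(P[:,2]>.118)&(P[:,2]<.131);print('flange tool xy range',T[f].min(0),T[f].max(0))
```

```text
[ 247    0  220  129 5887]
angle 73.25510087696888 offset [2.36388652e-07 1.10679918e-03] [[0.03   0.0011 0.0112]
 [0.05   0.0011 0.0111]
 [0.07   0.0012 0.011 ]
 [0.09   0.001  0.0106]
 [0.11   0.0012 0.011 ]]
mouth outer t -0.01610462234088599 -0.015853758236703805 end 0.12341443018118979
mouth x range -0.015608919120118381 0.01759349687360429
[[9.200e-02 2.700e+01]
 [9.600e-02 7.600e+01]
 [1.000e-01 2.700e+01]
 [1.200e-01 7.000e+01]
 [1.240e-01 1.461e+03]
 [1.280e-01 1.130e+02]
 [1.320e-01 1.190e+02]
 [1.360e-01 1.260e+02]
 [1.400e-01 2.100e+02]
 [1.440e-01 3.790e+02]
 [1.480e-01 4.190e+02]
 [1.520e-01 4.690e+02]
 [1.560e-01 4.910e+02]
 [1.600e-01 5.600e+02]
 [1.640e-01 5.740e+02]
 [1.680e-01 4.590e+02]
 [1.720e-01 1.015e+03]
 [1.760e-01 2.285e+03]
 [1.800e-01 7.520e+02]
 [1.840e-01 7.850e+02]
 [1.880e-01 6.650e+02]
 [1.920e-01 6.030e+02]]
flange tool xy range [ -2.09357334 -17.6774307  -29.22634043] [ 18.00596355  17.86354078 -19.67104376]
```

Mouth centre (0.5517, -0.0033), slot heading 73.25° (tool direction 0.435, 0.900). Moving over the mouth.

Emit:
carry_out:
  steps:
    - [[0,0,0],[2,0,0],255]
    - [[0,0,0],[4,0,0],255]
    - [[0,0,0],[6,0.1,0],255]
    - [[0,0,0],[8,0.1,0],255]
    - [[0,0,0],[8,0.1,1],255]
    - [[0,0,0],[8,0.1,2.5],255]
    - [[0,0,0],[8,0.1,3.5],255]
    - [[0,0,0],[8,0.1,3.5],255]

```text
clock: 10.05
tcp_pos: [0.5512, -0.0035, 0.0652]
orientation: [-0.001, 0.362, 0.932, -0.0]
wrist_force: [-0.2, -0.2, 0.8]
finger_gap: 0.015
grip_force: 50.5
```

```bash
cat > st.py <<'E'
from h import *
import sys
g=[]
for i in range(4): env.read_camera('wrist');s=env.get_state();g.append(np.r_[s['tcp_pos'],s['wrist_force']])
g=np.mean(g,0)
M=np.array([.5517,-.0033]);e=np.array([.2881,.9576]);n=np.array([.9576,-.2881])
p=g[:2]-M
print('t',s['clock'],'tcp',g[:3].round(4),'F',g[3:].round(2),'F along/across',(g[3:5]@e).round(2),(g[3:5]@n).round(2),'unit y mm',(p@e*1000-55).round(1),'x',(p@n*1000).round(1),'pinz~',(g[2]*1000-7).round(1),'gap',s['finger_gap'])
E
python3 st.py
```

```text
t 10.25 tcp [ 0.5523 -0.0035  0.0667] F [ 0.47  0.07 -1.28] F along/across 0.2 0.43 unit y mm -55.0 x 0.6 pinz~ 59.7 gap 0.01509675588744897
```

Emit:
carry_out:
  steps:
    - [[0,0,0],[0,0,0.5],255]
    - [[0,0,0],[0,0,1],255]
    - [[0,0,0],[0,0,1.5],255]
    - [[0,0,0],[0,0,2],255]
    - [[0,0,0],[0,0,2.5],255]
    - [[0,0,0],[0,0,2.9],255]
    - [[0,0,0],[0,0,3.2],255]
    - [[0,0,0],[0,0,3.4],255]

```text
clock: 11.25
tcp_pos: [0.5521, -0.0033, 0.0331]
orientation: [0.0, 0.362, 0.932, 0.0]
wrist_force: [-1.1, 0.8, 4.0]
finger_gap: 0.0154
grip_force: 51.0
```

```bash
python3 st.py
```

```text
t 11.45 tcp [ 0.552  -0.0032  0.0331] F [-1.78  0.21  3.19] F along/across -0.32 -1.77 unit y mm -54.8 x 0.3 pinz~ 26.1 gap 0.015704728275418696
```

On the rail with about 4 N. Sliding through the lead-in.

Emit:
carry_out:
  steps:
    - [[0,0,0],[0.13,0.27,0],255]
    - [[0,0,0],[0.26,0.54,0],255]
    - [[0,0,0],[0.39,0.81,0],255]
    - [[0,0,0],[0.52,1.08,0],255]
    - [[0,0,0],[0.65,1.35,0],255]
    - [[0,0,0],[0.78,1.62,0],255]
    - [[0,0,0],[0.91,1.89,0],255]
    - [[0,0,0],[1.04,2.16,0],255]

```text
clock: 12.45
tcp_pos: [0.559, 0.0199, 0.0329]
orientation: [-0.0, 0.362, 0.932, -0.0]
wrist_force: [-0.5, -1.7, 4.2]
finger_gap: 0.0152
grip_force: 51.0
```

```bash
python3 st.py
```

```text
t 12.65 tcp [0.5591 0.0202 0.0329] F [-0.43 -0.41  3.41] F along/across -0.52 -0.3 unit y mm -30.4 x 0.3 pinz~ 25.9 gap 0.015404661381290033
```

Emit:
carry_out:
  steps:
    - [[0,0,0],[0.06,0.12,0],255]
    - [[0,0,0],[0.12,0.24,0],255]
    - [[0,0,0],[0.17,0.36,0],255]
    - [[0,0,0],[0.23,0.48,0],255]
    - [[0,0,0],[0.29,0.6,0],255]
    - [[0,0,0],[0.35,0.72,0],255]
    - [[0,0,0],[0.41,0.84,0],255]
    - [[0,0,0],[0.41,0.84,0],255]

```text
clock: 13.65
tcp_pos: [0.5614, 0.0296, 0.0324]
orientation: [-0.001, 0.362, 0.932, 0.001]
wrist_force: [1.4, 0.8, 0.6]
finger_gap: 0.0153
grip_force: 50.5
```

Emit:
carry_out:
  steps:
    - [[0,0,0],[0.02,0.05,0],255]
    - [[0,0,0],[0.04,0.09,0],255]
    - [[0,0,0],[0.07,0.14,0],255]
    - [[0,0,0],[0.09,0.18,0],255]
    - [[0,0,0],[0.11,0.23,0],255]
    - [[0,0,0],[0.13,0.27,0],255]
    - [[0,0,0],[0.13,0.27,0],255]
    - [[0,0,0],[0.13,0.27,0],255]

```text
clock: 14.65
tcp_pos: [0.5625, 0.0315, 0.0329]
orientation: [0.0, 0.362, 0.932, 0.0]
wrist_force: [-0.1, 0.6, -0.8]
finger_gap: 0.0157
grip_force: 50.4
```

```bash
python3 st.py
```

```text
t 14.85 tcp [0.5625 0.0316 0.0329] F [-0.09 -0.32 -0.68] F along/across -0.33 0.0 unit y mm -18.5 x 0.3 pinz~ 25.9 gap 0.015852333166706475
```

Support has vanished (force back to pin weight). Probing down 3 mm to check for the notch.

Emit:
carry_out:
  steps:
    - [[0,0,0],[0,0,0.05],255]
    - [[0,0,0],[0,0,0.1],255]
    - [[0,0,0],[0,0,0.15],255]
    - [[0,0,0],[0,0,0.2],255]
    - [[0,0,0],[0,0,0.25],255]
    - [[0,0,0],[0,0,0.3],255]
    - [[0,0,0],[0,0,0.3],255]
    - [[0,0,0],[0,0,0.3],255]

```text
clock: 15.85
tcp_pos: [0.5625, 0.0316, 0.0299]
orientation: [0.0, 0.362, 0.932, 0.0]
wrist_force: [-0.1, -0.4, -0.5]
finger_gap: 0.0151
grip_force: 50.4
```

```bash
python3 st.py
```

```text
t 16.05 tcp [0.5625 0.0316 0.0299] F [ 0.05 -0.04 -0.79] F along/across -0.02 0.06 unit y mm -18.5 x 0.3 pinz~ 22.9 gap 0.015334479021750613
```

Free: it is the notch. Lowering on.

Emit:
carry_out:
  steps:
    - [[0,0,0],[0,0,0.08],255]
    - [[0,0,0],[0,0,0.16],255]
    - [[0,0,0],[0,0,0.24],255]
    - [[0,0,0],[0,0,0.32],255]
    - [[0,0,0],[0,0,0.4],255]
    - [[0,0,0],[0,0,0.46],255]
    - [[0,0,0],[0,0,0.52],255]
    - [[0,0,0],[0,0,0.52],255]

```text
clock: 17.05
tcp_pos: [0.5626, 0.0316, 0.0259]
orientation: [0.0, 0.362, 0.932, 0.0]
wrist_force: [-3.9, -0.5, 7.5]
finger_gap: 0.0154
grip_force: 51.7
```

```bash
python3 st.py
```

```text
t 17.25 tcp [0.5626 0.0316 0.0259] F [-3.31  0.45  7.75] F along/across -0.52 -3.3 unit y mm -18.5 x 0.3 pinz~ 18.9 gap 0.015385324726248805
```

Flange on the cover (7.7 N). Ease the load, open, then rise.

Emit:
carry_out:
  steps:
    - [[0,0,0],[0,0,-0.1],255]
    - [[0,0,0],[0,0,-0.1],255]
    - [[0,0,0],[0,0,-0.1],190]
    - [[0,0,0],[0,0,-0.1],180]
    - [[0,0,0],[0,0,-0.1],150]
    - [[0,0,0],[0,0,-0.1],100]
    - [[0,0,0],[0,0,-0.1],80]
    - [[0,0,0],[0,0,-0.1],80]

```text
clock: 18.25
tcp_pos: [0.5625, 0.0316, 0.0257]
orientation: [0.0, 0.362, 0.932, 0.0]
wrist_force: [0.0, -0.2, 0.9]
finger_gap: 0.0588
grip_force: 0.0
```

Emit:
carry_out:
  steps:
    - [[0,0,0],[0,0,-0.5],80]
    - [[0,0,0],[0,0,-1.5],80]
    - [[0,0,0],[0,0,-3],80]
    - [[0,0,0],[0,0,-5],80]
    - [[0,0,0],[0,0,-7.5],80]
    - [[0,0,0],[0,0,-10],80]
    - [[0,0,0],[-2,0,-12],80]
    - [[0,0,0],[-4,0,-12],80]

```text
clock: 19.25
tcp_pos: [0.5941, 0.0042, 0.1495]
orientation: [0.003, 0.362, 0.932, 0.001]
wrist_force: [0.5, -0.2, -0.2]
finger_gap: 0.0584
grip_force: 0.0
```

```bash
python3 st.py
python3 - <<'E'
from h import *
a,d=save('wrist','w5');b,_=save('side','side5')
P=bydepth(env.get_calibration('wrist'),np.stack(np.meshgrid(np.arange(560),np.arange(420)),-1).reshape(-1,2),d.reshape(-1))
r=np.linalg.norm(P[:,:2]-[.562,.0325],axis=1)
for lo,hi in((.046-.004,.056),(.094,.11)):
    k=(r<(.025 if hi<.06 else .02))&(P[:,2]>lo)&(P[:,2]<hi);print(k.sum(),P[k].mean(0).round(4),np.percentile(P[k,2],[5,50,95]).round(4))
o=np.hstack([a[:,130:430],cv2.resize(b[110:250,190:340],(450,420))])[:,:,::-1]
cv2.imwrite('pics/end.png',cv2.convertScaleAbs(o,alpha=1.4))
E
```

```text
t 19.45 tcp [0.5935 0.0036 0.1472] F [ 0.12 -0.25  0.05] F along/across -0.21 0.19 unit y mm -36.4 x 38.1 pinz~ 140.2 gap 0.05855692314040113
2073 [0.5601 0.0346 0.0477] [0.0449 0.0468 0.0507]
640 [0.562  0.0325 0.1016] [0.1001 0.1017 0.1028]
```

View pics/end.png

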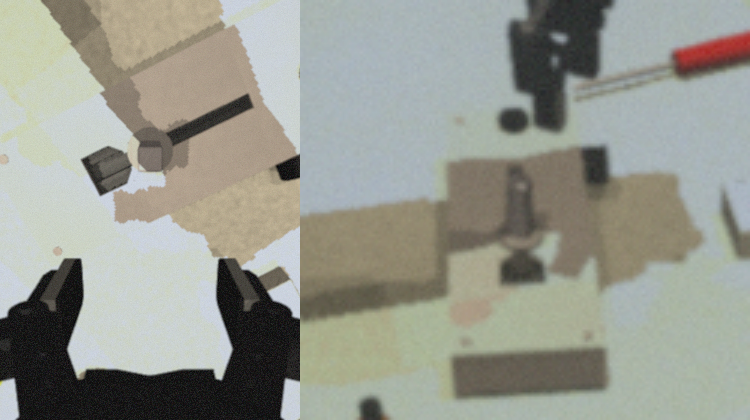

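The pin stands upright in the slit just past the mouth (crop 150,150), its flange flat on the cover and its top at 0.1017 m (0.102 m expected when flush). The fingers are clear.

```bash
python3 -c "
from h import *
print(env.hand_in())"
```

```text
the job is handed in; nothing more can be done
None
```

The pin is in the index notch at about unit y = −18 mm, let go and upright with its flange flush on the cover, and the job was handed in at about 19.6 s; the hand-in gave no verdict.

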